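# Roll glass globes into their packing-tray pockets and shut the stop bar

### The arm

A 7-joint arm with a two-finger parallel gripper is mounted at the origin on a cart in front of the work surface, level with it; the furniture and walls round the work are solid. World frame = base frame: x ahead of the robot, y to its left, z up, the work surface at z = 0. Lengths are in mm, angles in degrees, forces in N, time in s.
With the tool pointing down it reaches from about 425 to 950 mm from the base axis. Payload 4.7 kg.
Tool frame: the origin (TCP) lies midway between the tips of the shut fingers; the grasp point (between the pads) lies 19 mm behind it; z points along the fingers, y is the line along which they close (so a half turn about z gives the same grasp; the last joint's range is limited). The gripper opens to 87 mm and grips with 3 to 60 N. Pads are 19 mm wide; open, the fingers measure 117 mm over their backs; the gripper's body (75 mm by 190 mm) begins 51 mm behind the grasp point.
Start: joints at [-71.958, 26.849, -2.785, 87.806, 1.381, 65.374, -4.715], TCP at [227.481, 635.533, 222.573] pointing down, gripper open.
Joint ranges: [-148.3, 148.3], [-19.14, 114.17], [-79.39, 73.82], [5.75, 140.21], [-59.74, 239.74], [12.07, 113.84], [-152.46, 152.46]. Speed limits (degrees/s): [147.25, 147.25, 180, 180, 180, 180, 180].

### API

Orientations are given as [roll, pitch, yaw] about the fixed x, y, z axes, in that order (R = Rz(yaw) Ry(pitch) Rx(roll)).
In Python, from rig import ctrl, optics, workorder, search_frame, silhouettes gives the robot as it stands. The module is installed in compiled form; this text tells all that it offers.
- The arm moves only by the tool send_rows, never from a script. Its argument "increments" is a list of rows, each an object of numbers: "dx", "dy", "dz": the shift along the tool's x, y, z in m; "wx", "wy", "wz": the turn, a rotation vector about the tool's x, y, z in degrees; "fingers": the opening, from -1 (shut) to 1 (fully open). In form: [{"dx": .., "dy": .., "dz": .., "wx": .., "wy": .., "wz": .., "fingers": ..}, ...]. A call has 1 to 12 rows; each row is the pose to reach, as a shift and turn from the pose commanded when the call began, along the tool's axes at that moment; what a row does not reach only later rows make up. A row lasts 1/10 s, in which the tool goes at most 50 mm and 8.59 degrees, less where a joint would pass 70% of its speed; a pose out of reach is approached as far as the arm can. A call with a gripper value outside its range is refused whole. The fingers move at their own pace and stop on an object; "grip_force" is the grip in N (left out, the last holds). Time passes only in rows, so rows that repeat a pose let the fingers close. It gives the time, the measured TCP pose, the force, the opening and the grip force at its end, in the units of the state.
- ctrl.read_state(): the state, without advancing time (a new reading comes with each control period).
- optics.grab_frame(name): name is "scene" or "top" or "wrist"; returns (picture, depth): 480x640x3 uint8, blue, green, red; 480x640 float32, mm along the optical axis (not along the pixel's ray), 0 where there is no reading.
- optics.camera_info(name): a dict with "fx", "fy", "cx", "cy" (pixels), "R" (3x3) and "t" (3): a world point X has camera coordinates R X + t. Camera axes: x right, y down, z forward; pixel columns grow to the right and rows downward; lengths in mm; the calibration is good to about 2 mm. A picture is of the moment at which its call begins: read the wrist's pose just before it. camera_info takes no time and is no camera call; for the wrist camera it gives the pose at the moment of the call.
- workorder.sign_off(): hands the job in; it is judged then, once.
Trained networks look in the newest picture that a camera, given by its name, has taken for a name from the list of things; names that differ only in an ending like _2 or _b are one class to them, and where a whole thing is asked for, a point or a joint stands for the part that bears it (a point fixed in the world has none). Each returns a list of dicts, best first, with "confidence" (0 to 1); they miss things now and then, are a little off and sometimes report something else, mostly with a low value. They report only what shows in the picture. A call takes as long as a camera call. They do not tell look-alikes from the thing itself.
- search_frame(query, camera): "pixel" ([column, row] in pixels, amid what is visible of it).
- silhouettes(query, camera): "region" (480x640 bool, what is visible of it) and "pixel" ([column, row] in pixels, amid what is visible of it).
The state is a dict: "time_s": time; "joint_positions": joint angles; "qvel": joint speeds; "joint_torque": joint torques, N m; "tcp_pos": TCP position; "tcp_rot": TCP orientation; "force": force on the tool from outside, world axes, zero at the start; "ft_torque": the same for the moment, N m; "opening": finger opening in mm; "finger_force": force on a finger pad.
Only numpy, scipy, OpenCV 4.12 (cv2) and the standard library are available. Lean on these libraries where they do the work, as an engineer would, in place of code of your own. Each camera call takes 0.05 s, during which the arm holds its last target. There are 200 camera calls.

### The job

Gently roll each of the four glass globes along its lane of the packing tray into a pocket of its own size, the two large ones into the row of large pockets and the two small ones into the row of small pockets; they are fragile, so push them softly and do not lift them. Once all four sit in their pockets, push the stop bar's handle fully home against the end of the tray, and leave the other things on the table undisturbed.

Things in the scene. Friction and masses are not known exactly. Their poses are not given: they have to be found in the camera images.
- tray: low wooden packing tray, 198 (x) by 302 mm (y), fixed; origin under its centre, x away from the robot (yaw within 0.25 rad), y left. Deck 20 mm above the table. Four lanes along x, at tray y = -105, -35, 35, 105 mm, 50 mm wide between ribs 8 mm high; one globe in each, at first in the 12 mm wide groove at x = 0, up to 5 mm off the lane's centre line
- small_row (a point): middle of the row of small pockets, at deck height, tray x = -62 mm (the robot's side), y = 0: one round pocket in each lane, 30 mm in diameter, 14 mm deep. An end wall, 14 mm above the deck, closes the lanes behind the row, its inner face at tray x = -89 mm
- large_row (a point): middle of the row of large pockets, at deck height, tray x = +62 mm (the far side), y = 0: one round pocket in each lane, 40 mm in diameter, 14 mm deep. An end wall, 14 mm above the deck, closes the lanes behind the row, its inner face at tray x = +89 mm
- stop_bar (a joint): slide of the stop bar along the tray's +y, in m: 0 to 0.004 at the start (its four pins stand between the lanes), 0.035 fully home (a pin, 20 mm high above the deck, in the middle of each lane at tray x = 0; no globe can roll back across). About 1.5 N of friction; stays where it is left. Pushed before the globes have left the groove, the pins strike them
- stop_handle (a point): centre of the top of the stop bar's dark wooden handle, an upright block 30 (tray x) by 14 mm (tray y), from 4 to 48 mm above the table, outside the tray's right-hand (-y) end at tray x = 0. Its tray y is -195 mm at joint value 0 and -160 mm fully home (2 mm short of the tray's end). Push its outer face towards +y
- large_globe_a: smooth white glass ball, 48 mm in diameter, 35 to 70 g, with a 10 mm brass disc in its surface; origin at the ball's centre. It starts in the groove of any one lane, centre about 43 mm above the table; seated in a large pocket, about 33 mm. It rolls freely but soon stops. Fragile: a contact of over 10 N breaks it; meet it at 5 cm/s or less
- large_globe_b: second large globe: smooth white glass ball, 48 mm in diameter, 35 to 70 g, with a 10 mm brass disc in its surface; origin at the ball's centre. It starts in the groove of any one lane, centre about 43 mm above the table; seated in a large pocket, about 33 mm. It rolls freely but soon stops. Fragile: a contact of over 10 N breaks it; meet it at 5 cm/s or less
- small_globe_a: smooth white glass ball, 36 mm in diameter, 21 to 42 g, with a 10 mm brass disc in its surface; origin at the ball's centre. It starts in the groove of any one lane, centre about 37 mm above the table; seated in a small pocket, about 29.5 mm. It rolls freely but soon stops. Fragile: a contact of over 10 N breaks it; meet it at 5 cm/s or less
- small_globe_b: second small globe: smooth white glass ball, 36 mm in diameter, 21 to 42 g, with a 10 mm brass disc in its surface; origin at the ball's centre. It starts in the groove of any one lane, centre about 37 mm above the table; seated in a small pocket, about 29.5 mm. It rolls freely but soon stops. Fragile: a contact of over 10 N breaks it; meet it at 5 cm/s or less
- spool: wooden spool of cream thread, 38 mm across and 42 mm high, standing to the right of the tray near the handle; origin under its centre (bystander: do not move it)
- marker: black capped marker, 20 x 140 x 20 mm, lying behind the tray, long axis y; origin under its centre (bystander: do not move it)
- awl: awl with a wooden handle, 11 x 129 x 11 mm, lying in front of the tray, long axis y; origin under its centre (bystander: do not move it)
- tape_measure: black tape measure, 61 x 73 x 28 mm, lying left of the tray; origin on its underside (bystander: do not move it)
- navy_spool: wooden spool of navy thread, 38 mm across and 42 mm high, standing behind the tray; origin under its centre (bystander: do not move it)
Not all that is in view belongs to the job. What is shaped like the small_globe_b but purple or turquoise is not meant.

How it is judged (in metres and radians):
On the way, in this order (a step that is already met when the one before it is completed fails the run):
1. all four globes sit in pockets of their own size (x of large_globe_a in the frame of tray between 0.057 and 0.067 m and z of large_globe_a in the frame of tray between 0.026 and 0.035 m and x of large_globe_b in the frame of tray between 0.057 and 0.067 m and z of large_globe_b in the frame of tray between 0.026 and 0.035 m and x of small_globe_a in the frame of tray between -0.067 and -0.057 m and z of small_globe_a in the frame of tray between 0.026 and 0.0315 m and x of small_globe_b in the frame of tray between -0.067 and -0.057 m and z of small_globe_b in the frame of tray between 0.026 and 0.0315 m and linear speed of each of large_globe_a, large_globe_b, small_globe_a, small_globe_b below 0.02 m/s), for 0.2 s.
2. the stop bar is pushed home (value of joint stop_bar above 0.032 m), for 0.2 s.
At the end, for the whole second after the job is handed in: Both large globes sit in large pockets and both small globes in small pockets (within 5 mm of the row's centre line, sunk in, at rest), and the stop bar is home to within 3 mm (all of step 1 and value of joint stop_bar above 0.032 m); the robot touches nothing.
It fails at once if a globe is struck, pinched or pressed with more than 10 N (contact force between any of large_globe_a, large_globe_b, small_globe_a, small_globe_b and anything else above 10 N).
It fails at once if a globe is lifted more than 16 mm off the deck (z of any of large_globe_a, large_globe_b in the frame of tray above 0.06 m or z of any of small_globe_a, small_globe_b in the frame of tray above 0.054 m).
It fails at once if a bystander is moved more than 20 mm (distance of any of spool, marker, awl, tape_measure, navy_spool from where it was at the start of the episode above 0.02 m).
It also fails if it takes over 64 s, if anything falls off the work surface, if the arm or the gripper's body presses on something with over 40 N, if the wrist force passes 120 N, or if a joint passes its speed limit or range.

## Working session

There is one attempt and no reset: what is moved stays moved. The work goes in short steps, Python scripts to look and compute and a tool call to move; the robot and the scene stay as the last step left them, time stands still between calls to the robot, and variables do not carry over. Pictures are saved under pics/ and viewed, at most 10 in all, crops included, and the job is handed in when it is done.

Besides the shell and the picture viewer there is one more tool, called after "Emit:" in YAML: its name, and indented under it one key for each argument. send_rows: Moves the arm, as the interface text tells. Its arguments: {"type":"object","properties":{"increments":{"type":"array"},"grip_force":{"type":"number"}},"required":["increments"]}

```bash
mkdir -p pics
cat > h.py <<'E'
import numpy as np,cv2
from rig import ctrl,optics,workorder,search_frame,silhouettes
def world(ci,u,v,z=None,d=None):
    R=np.array(ci["R"]);t=np.array(ci["t"]).ravel()
    r=np.array([(u-ci["cx"])/ci["fx"],(v-ci["cy"])/ci["fy"],1.])
    C=-R.T@t; w=R.T@r
    return C+w*(d if d is not None else (z-C[2])/w[2])
def proj(ci,X):
    p=np.array(ci["R"])@np.array(X)+np.array(ci["t"]).ravel()
    return p[:2]/p[2]*[ci["fx"],ci["fy"]]+[ci["cx"],ci["cy"]]
E
python3 - <<'E'
from h import *
s=ctrl.read_state();print(s["time_s"],s["tcp_pos"],s["tcp_rot"],s["force"],s["opening"])
for c in("top","scene"):
    im,d=optics.grab_frame(c);cv2.imwrite(f"pics/{c}0.png",im);np.save(f"{c}d.npy",d)
    ci=optics.camera_info(c);print(c,ci["fx"],-np.array(ci["R"]).T@np.array(ci["t"]).ravel())
    for q in ["large_globe_a","small_globe_a","stop_handle","tray","spool","navy_spool","marker","awl","tape_measure"]:
        for r in search_frame(q,c)[:5]:
            u,v=r["pixel"];dd=d[int(v),int(u)];print(q,np.round([u,v]),round(r["confidence"],2),np.round(world(ci,u,v,d=dd)))
E
```

```text
0.0 [227.30804567 634.93315916 221.47424311] [-1.79885729e+02  5.28158370e-03  1.60302245e+02] [ 0.90847489 -0.17999491 -0.08811416] 86.76189074978062
top 491.9910702205379 [384.7352644   53.9227077  903.65146771]
large_globe_a [359. 233.] 0.84 [565.  10.  70.]
large_globe_a [284. 245.] 0.67 [546. 140.  67.]
small_globe_a [389. 350.] 0.9 [367. -39.  33.]
small_globe_a [324. 240.] 0.75 [556.  70.  58.]
small_globe_a [397. 228.] 0.72 [578. -58.  51.]
small_globe_a [431. 224.] 0.34 [ 593. -126.   16.]
stop_handle [426. 226.] 0.76 [ 589. -117.   15.]
tray [344. 240.] 0.56 [563.  34.  16.]
spool [442. 179.] 0.59 [ 669. -144.   42.]
navy_spool [280. 180.] 0.96 [673. 152.  44.]
marker [377. 163.] 0.88 [711. -29.  18.]
marker [342. 239.] 0.66 [560.  40.  42.]
awl [362. 305.] 0.49 [445.   5.  10.]
tape_measure [225. 282.] 0.61 [486. 249.  30.]
tape_measure [324. 242.] 0.18 [552.  71.  54.]
scene 491.8524660538627 [ 196.47377668 -559.12246437  798.45389665]
large_globe_a [295. 218.] 0.62 [536. 127.  60.]
large_globe_a [334. 252.] 0.58 [558.  -1.  61.]
small_globe_a [359. 274.] 0.82 [575. -69.  53.]
small_globe_a [258. 315.] 0.8 [366. -46.  33.]
small_globe_a [273. 165.] 0.66 [591. 349.  32.]
small_globe_a [313. 236.] 0.65 [547.  67.  51.]
stop_handle [390. 301.] 0.77 [ 592. -148.   48.]
stop_handle [315. 236.] 0.69 [551.  64.  52.]
stop_handle [253. 209.] 0.6 [480. 228.  28.]
tray [330. 265.] 0.79 [552.   5.  19.]
spool [425. 291.] 0.81 [ 670. -158.   41.]
navy_spool [340. 203.] 0.72 [663. 144.  34.]
marker [402. 250.] 0.64 [711. -34.  16.]
awl [282. 288.] 0.73 [442.   4.  11.]
tape_measure [254. 208.] 0.65 [485. 230.  28.]
```

View pics/top0.png

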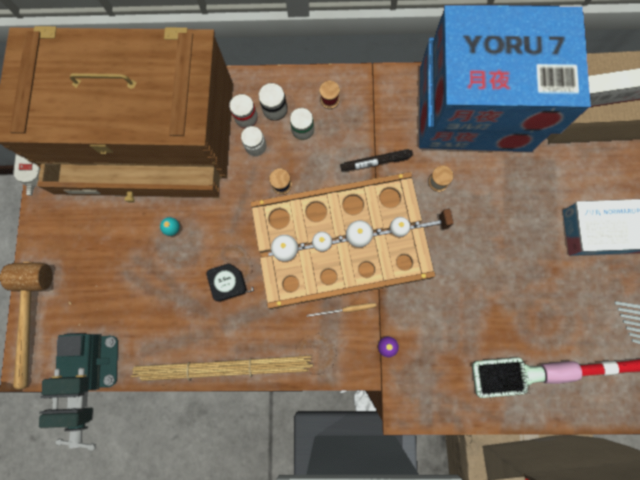

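View pics/scene0.png

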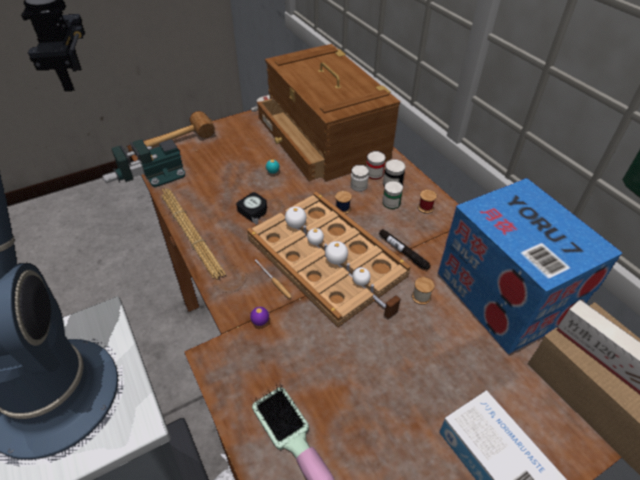

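The top view shows the tray centred at about (345,240). The white globes, from left to right, are:
- Large at (285,247)
- Small at (322,241)
- Large at (359,234)
- Small at (400,227)

The handle is at (447,219) and the spool at (442,178). The look-alikes, purple at (388,347) and turquoise at (170,226), are off the tray and not meant. Next I fit the tray's pose to its pockets.

Run:
```python
from h import *
from scipy.optimize import least_squares
P=[(-62,y) for y in(105,35,-35,-105)]+[(62,y) for y in(105,35,-35,-105)]
th=np.radians(10.5);c0=np.array([563,37.])
for c in("top","scene"):
    ci=optics.camera_info(c);d=np.load(c+"d.npy")
    x0=np.array([*c0,th])
    T=lambda p,q:np.array([p[0]+np.cos(p[2])*q[0]-np.sin(p[2])*q[1],p[1]+np.sin(p[2])*q[0]+np.cos(p[2])*q[1]])
    V,U=np.mgrid[0:480,0:640]
    R=np.array(ci["R"]);t=np.array(ci["t"]).ravel()
    ray=np.stack([(U-ci["cx"])/ci["fx"],(V-ci["cy"])/ci["fy"],np.ones_like(d)],-1)@R
    C=-R.T@t
    Z=C[2]+ray[...,2]*d
    W=C+ray*((20-C[2])/ray[...,2])[...,None]   # on deck plane
    p=x0
    for it in range(4):
        cen=[];res=[]
        for q in P:
            g=T(p,q);m=(np.hypot(W[...,0]-g[0],W[...,1]-g[1])<28)&(Z<16)&(d>0)
            cen.append(W[m][:,:2].mean(0) if m.sum() else g);res.append(m.sum())
        f=lambda p:(np.array([T(p,q) for q in P])-cen).ravel()
        p=least_squares(f,p,loss="soft_l1").x
    print(c,p[:2].round(1),np.degrees(p[2]).round(2),res,f(p).reshape(-1,2).round(1).tolist())
    inv=lambda w:np.array([[np.cos(p[2]),np.sin(p[2])],[-np.sin(p[2]),np.cos(p[2])]])@(w[:2]-p[:2])
    for q,z in(("large_globe_a",43),("small_globe_a",37),("stop_handle",48),("spool",21)):
        for r in silhouettes(q,c)[:4] if False else []:pass
    im=optics.grab_frame(c)[0]
    for q,z in(("large_globe_a",43),("small_globe_a",37),("stop_handle",48),("spool",21)):
        for r in silhouettes(q,c)[:4]:
            v,u=np.nonzero(r["region"]);w=world(ci,u.mean(),v.mean(),z=z);print(q,round(r["confidence"],2),len(u),w.round(),inv(w).round(1))
cv2.imwrite("pics/crop.png",cv2.resize(cv2.imread("pics/top0.png")[160:320,240:460],None,fx=3.6,fy=3.6,interpolation=2))
```

```text
top [563.   40.9] 10.2 [np.int64(210), np.int64(208), np.int64(210), np.int64(208), np.int64(337), np.int64(334), np.int64(337), np.int64(333)] [[-0.5, 0.1], [-0.3, 0.1], [0.1, -0.2], [-0.2, -0.1], [0.3, 0.3], [0.2, -0.1], [0.2, 0.0], [0.1, -0.2]]
large_globe_a 0.92 503 [569.   9.  43.] [  0.3 -32.9]
large_globe_a 0.66 574 [545. 142.  43.] [1.00e-01 1.03e+02]
small_globe_a 0.87 267 [589. 353.  37.] [ 80.7 302.3]
small_globe_a 0.73 294 [372. -38.  37.] [-202.4  -43.4]
small_globe_a 0.65 317 [558.  76.  37.] [ 1.  35.2]
small_globe_a 0.61 319 [583. -66.  37.] [   0.9 -108.6]
stop_handle 0.66 372 [582. -92.  48.] [  -4.7 -134.4]
spool 0.69 465 [ 678. -146.   21.] [  79.8 -204.7]
scene [561.8  39.9] 10.34 [np.int64(92), np.int64(102), np.int64(115), np.int64(127), np.int64(141), np.int64(153), np.int64(169), np.int64(197)] [[-0.2, -0.1], [-0.4, -0.0], [-0.3, -0.2], [-0.0, 0.1], [0.4, 0.1], [0.4, 0.2], [0.1, 0.0], [0.1, -0.1]]
large_globe_a 0.96 427 [570.  10.  43.] [  2.3 -31.2]
large_globe_a 0.71 369 [545. 143.  43.] [  2.4 104.8]
small_globe_a 0.64 214 [557.  77.  37.] [ 1.6 37.1]
small_globe_a 0.58 254 [582. -64.  37.] [   1.1 -105.7]
small_globe_a 0.54 286 [366. -51.  37.] [-208.5  -54.1]
small_globe_a 0.52 150 [582. 338.  37.] [ 73.3 289.6]
stop_handle 0.61 365 [ 581. -131.   48.] [ -11.9 -171.9]
spool 0.93 498 [ 678. -144.   21.] [  81.8 -201.4]
spool 0.34 429 [580.  26.  21.] [ 15.1 -16.5]
```

View pics/crop.png

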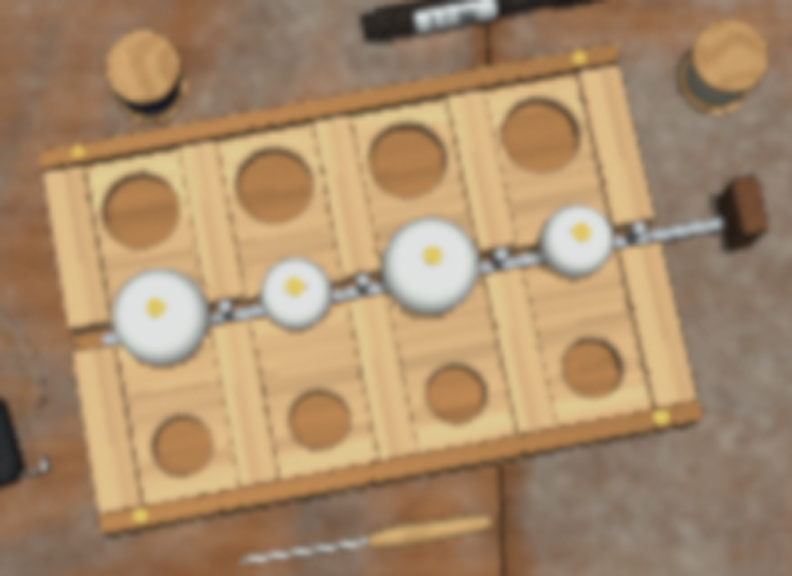

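The crop confirms it: white large, small, large, small from left to right at (160,316), (296,293), (431,266) and (577,241). The handle is at (743,210). Both cameras agree on the tray pose, about (562.4, 40.4) with yaw 10.25°. I'll turn the tool to yaw 100.25°, so that tool x is tray +y and tool y is tray +x.

```bash
cat >> h.py <<'E'
TH=np.radians(10.25);O=np.array([562.4,40.4])
def tray(x,y): return O+np.array([np.cos(TH)*x-np.sin(TH)*y,np.sin(TH)*x+np.cos(TH)*y])
def inv(w): 
    a,b=np.asarray(w)[:2]-O;return np.array([np.cos(TH)*a+np.sin(TH)*b,-np.sin(TH)*a+np.cos(TH)*b])
def go(x,y,z,yaw=100.25):
    from scipy.spatial.transform import Rotation as Ro
    s=ctrl.read_state();R=Ro.from_euler("xyz",s["tcp_rot"],degrees=True)
    G=Ro.from_euler("xyz",[180,0,yaw],degrees=True)
    print(s["time_s"],"trayTCP",inv(s["tcp_pos"]).round(1),s["tcp_pos"].round(1),s["tcp_rot"],"d",R.inv().apply(np.array([*tray(x,y),z])-s["tcp_pos"]).round(1),"w",(R.inv()*G).as_rotvec(degrees=True).round(2))
E
python3 -c "
from h import *
go(-60,104,150)"
```

```text
1.5 trayTCP [-223.7  645.2] [227.5 635.5 222.6] [1.79994871e+02 4.39092249e-06 1.60304388e+02] d [-412.  -387.3   72.5] w [ 0.   -0.   60.05]
```

Emit:
send_rows:
  increments:
    - {"dx": -0.034,"dy": -0.032,"dz": 0.0,"wz": 5,"fingers": -1}
    - {"dx": -0.068,"dy": -0.064,"dz": 0.0,"wz": 10,"fingers": -1}
    - {"dx": -0.102,"dy": -0.096,"dz": 0.0,"wz": 15,"fingers": -1}
    - {"dx": -0.136,"dy": -0.128,"dz": 0.0,"wz": 20,"fingers": -1}
    - {"dx": -0.17,"dy": -0.16,"dz": 0.0,"wz": 25,"fingers": -1}
    - {"dx": -0.204,"dy": -0.192,"dz": 0.0,"wz": 30,"fingers": -1}
    - {"dx": -0.238,"dy": -0.224,"dz": 0.0,"wz": 35,"fingers": -1}
    - {"dx": -0.272,"dy": -0.256,"dz": 0.01,"wz": 40,"fingers": -1}
    - {"dx": -0.306,"dy": -0.288,"dz": 0.02,"wz": 45,"fingers": -1}
    - {"dx": -0.34,"dy": -0.32,"dz": 0.03,"wz": 50,"fingers": -1}
    - {"dx": -0.374,"dy": -0.352,"dz": 0.05,"wz": 55,"fingers": -1}
    - {"dx": -0.412,"dy": -0.387,"dz": 0.0725,"wz": 60.05,"fingers": -1}

```text
invalid input at $.increments[0]: expected keys dx, dy, dz, wx, wy, wz, fingers
```

```bash
python3 -c "
from h import *
s=ctrl.read_state();print(s['joint_positions'].round(1) if hasattr(s['joint_positions'],'round') else s['joint_positions'],s['opening'],s['force'])
im=optics.grab_frame('wrist')[0];cv2.imwrite('pics/w1.png',im)
go(-60,104,70)"
```

```text
[-72.   26.8  -2.8  87.8   1.4  65.4  -4.7] 86.92519573896888 [-0.67524402 -0.84547101 -0.01235024]
1.55 trayTCP [-223.7  645.2] [227.5 635.5 222.6] [ 1.79994121e+02 -4.47591559e-03  1.60303834e+02] d [-412.  -387.3  152.5] w [ 0.000e+00 -1.000e-02  6.005e+01]
```

View pics/w1.png

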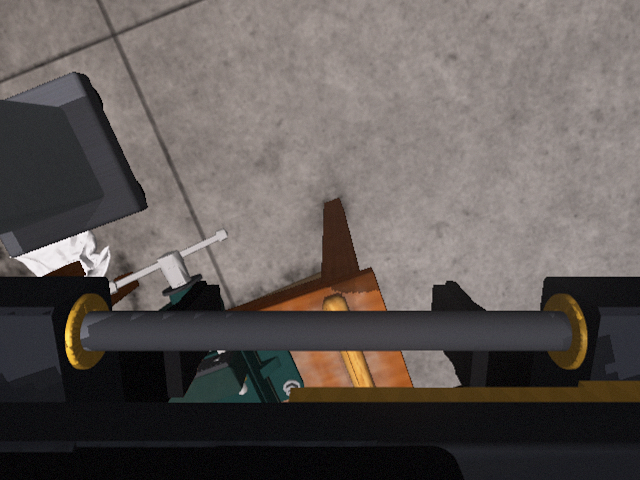

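The move was refused because every key is needed. The wrist view still shows the floor and vise, with the open fingers at (200,330) and (450,330). I'll resend it.

Emit:
send_rows:
  increments:
    - {"dx": -0.034,"dy": -0.032,"dz": 0.0,"wx": 0,"wy": 0,"wz": 5,"fingers": -1}
    - {"dx": -0.068,"dy": -0.064,"dz": 0.0,"wx": 0,"wy": 0,"wz": 10,"fingers": -1}
    - {"dx": -0.102,"dy": -0.096,"dz": 0.0,"wx": 0,"wy": 0,"wz": 15,"fingers": -1}
    - {"dx": -0.136,"dy": -0.128,"dz": 0.0,"wx": 0,"wy": 0,"wz": 20,"fingers": -1}
    - {"dx": -0.17,"dy": -0.16,"dz": 0.0,"wx": 0,"wy": 0,"wz": 25,"fingers": -1}
    - {"dx": -0.204,"dy": -0.192,"dz": 0.0,"wx": 0,"wy": 0,"wz": 30,"fingers": -1}
    - {"dx": -0.238,"dy": -0.224,"dz": 0.0,"wx": 0,"wy": 0,"wz": 35,"fingers": -1}
    - {"dx": -0.272,"dy": -0.256,"dz": 0.01,"wx": 0,"wy": 0,"wz": 40,"fingers": -1}
    - {"dx": -0.306,"dy": -0.288,"dz": 0.02,"wx": 0,"wy": 0,"wz": 45,"fingers": -1}
    - {"dx": -0.34,"dy": -0.32,"dz": 0.03,"wx": 0,"wy": 0,"wz": 50,"fingers": -1}
    - {"dx": -0.374,"dy": -0.352,"dz": 0.05,"wx": 0,"wy": 0,"wz": 55,"fingers": -1}
    - {"dx": -0.412,"dy": -0.387,"dz": 0.0725,"wx": 0,"wy": 0,"wz": 60.05,"fingers": -1}

```text
time_s: 2.75
tcp_pos: [482.9, 136.7, 153.1]
tcp_rot: [179.9, -0.1, 100.1]
force: [1.4, 0.8, 0.2]
opening: 2.4
finger_force: 0.0
```

```bash
python3 -c "
from h import *
s=ctrl.read_state();print(s['joint_positions'],s['opening'],s['force'])
go(-60,104,70)"
```

```text
[-37.83782819  15.56734245  20.60367986 116.43468761  -7.22934893
  49.04088172  -3.12358456] 2.3526908436201106 [1.37672688 0.75482172 0.19812762]
2.75 trayTCP [-61.1 108.9] [482.9 136.7 153.1] [ 1.79871209e+02 -5.22261054e-02  1.00065546e+02] d [-5.   0.9 83.1] w [ 0.13 -0.05 -0.18]
```

Emit:
send_rows:
  increments:
    - {"dx": 0,"dy": 0,"dz": 0.03,"wx": 0,"wy": 0,"wz": 0,"fingers": -1}
    - {"dx": 0,"dy": 0,"dz": 0.06,"wx": 0,"wy": 0,"wz": 0,"fingers": -1}
    - {"dx": 0,"dy": 0,"dz": 0.09,"wx": 0,"wy": 0,"wz": 0,"fingers": -1}
    - {"dx": 0,"dy": 0,"dz": 0.116,"wx": 0,"wy": 0,"wz": 0,"fingers": -1}
    - {"dx": 0,"dy": 0,"dz": 0.116,"wx": 0,"wy": 0,"wz": 0,"fingers": -1}
    - {"dx": 0,"dy": 0,"dz": 0.116,"wx": 0,"wy": 0,"wz": 0,"fingers": -1}

```text
time_s: 3.35
tcp_pos: [482.2, 138.1, 37.2]
tcp_rot: [-180.0, 0.0, 100.2]
force: [-0.1, -0.1, 0.7]
opening: 0.4
finger_force: 0.0
```

```bash
python3 -c "
from h import *
go(-60,104,34)
im,d=optics.grab_frame('scene');cv2.imwrite('pics/s2.png',cv2.resize(im[150:350,220:460],None,fx=3,fy=3,interpolation=2))"
```

```text
3.35 trayTCP [-61.5 110.4] [482.2 138.1  37.2] [-1.79996748e+02  3.21403417e-03  1.00245333e+02] d [-6.4  1.5  3.2] w [-0.  0. -0.]
```

View pics/s2.png

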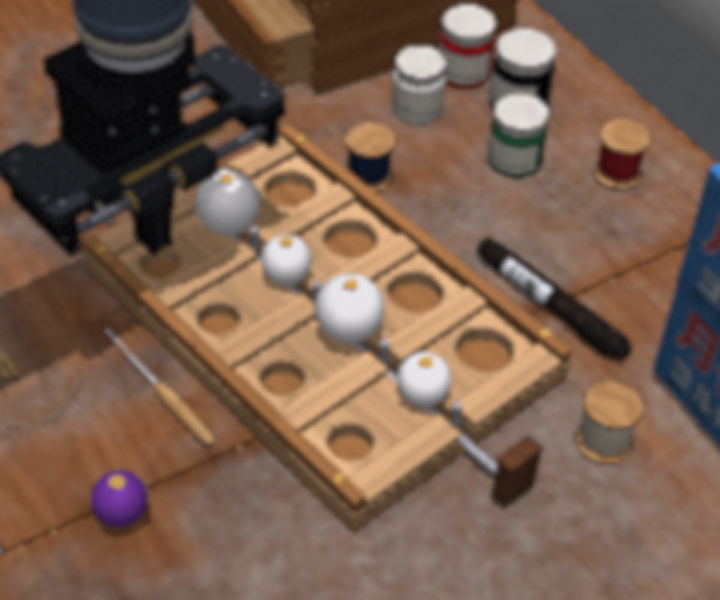

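The view shows the shut fingers at (155,210), above the empty small pocket and behind the left large globe at (227,200). Now I correct y by -6 mm and push in tray +x at about 3.5 cm/s.

Emit:
send_rows:
  increments:
    - {"dx": -0.006,"dy": 0.003,"dz": 0.002,"wx": 0,"wy": 0,"wz": 0,"fingers": -1}
    - {"dx": -0.006,"dy": 0.007,"dz": 0.003,"wx": 0,"wy": 0,"wz": 0,"fingers": -1}
    - {"dx": -0.006,"dy": 0.01,"dz": 0.003,"wx": 0,"wy": 0,"wz": 0,"fingers": -1}
    - {"dx": -0.006,"dy": 0.0135,"dz": 0.003,"wx": 0,"wy": 0,"wz": 0,"fingers": -1}
    - {"dx": -0.006,"dy": 0.017,"dz": 0.003,"wx": 0,"wy": 0,"wz": 0,"fingers": -1}
    - {"dx": -0.006,"dy": 0.0205,"dz": 0.003,"wx": 0,"wy": 0,"wz": 0,"fingers": -1}
    - {"dx": -0.006,"dy": 0.024,"dz": 0.003,"wx": 0,"wy": 0,"wz": 0,"fingers": -1}
    - {"dx": -0.006,"dy": 0.0275,"dz": 0.003,"wx": 0,"wy": 0,"wz": 0,"fingers": -1}
    - {"dx": -0.006,"dy": 0.031,"dz": 0.003,"wx": 0,"wy": 0,"wz": 0,"fingers": -1}
    - {"dx": -0.006,"dy": 0.0345,"dz": 0.003,"wx": 0,"wy": 0,"wz": 0,"fingers": -1}
    - {"dx": -0.006,"dy": 0.038,"dz": 0.003,"wx": 0,"wy": 0,"wz": 0,"fingers": -1}
    - {"dx": -0.006,"dy": 0.0415,"dz": 0.003,"wx": 0,"wy": 0,"wz": 0,"fingers": -1}

```text
time_s: 4.6
tcp_pos: [524.1, 139.7, 33.9]
tcp_rot: [180.0, -0.0, 100.3]
force: [-1.5, -0.7, -0.2]
opening: 0.4
finger_force: 0.0
```

```bash
cat >> h.py <<'E'
def globes(cams=("top","scene"),zs={"large_globe_a":43,"small_globe_a":37}):
    for c in cams:
        im,d=optics.grab_frame(c);ci=optics.camera_info(c)
        for q in zs:
            for r in silhouettes(q,c):
                v,u=np.nonzero(r["region"]);w=world(ci,u.mean(),v.mean(),z=zs[q]);p=inv(w)
                if abs(p[0])<100 and abs(p[1])<150:
                    dep=d[r["region"]];R=np.array(ci["R"]);C=-R.T@np.array(ci["t"]).ravel()
                    ray=np.stack([(u-ci["cx"])/ci["fx"],(v-ci["cy"])/ci["fy"],np.ones(len(u))],-1)@R
                    print(c,q[:5],round(r["confidence"],2),len(u),p.round(1),"topz",np.percentile(C[2]+ray[:,2]*dep,95).round(1))
E
python3 -c "
from h import *
go(17,104,34);globes(('scene',))"
```

```text
4.6 trayTCP [-20.  104.5] [524.1 139.7  33.9] [ 1.79998068e+02 -4.19490373e-03  1.00253060e+02] d [-0.5 37.  -0.1] w [ 0. -0.  0.]
scene large 0.77 278 [ 15.9 100.2] topz 68.8
scene large 0.76 394 [  2.  -30.8] topz 67.7
scene small 0.5 260 [   1.1 -106.2] topz 55.4
scene small 0.45 223 [ 1.5 36.9] topz 55.6
```

Emit:
send_rows:
  increments:
    - {"dx": 0,"dy": 0.0035,"dz": 0,"wx": 0,"wy": 0,"wz": 0,"fingers": -1}
    - {"dx": 0,"dy": 0.007,"dz": 0,"wx": 0,"wy": 0,"wz": 0,"fingers": -1}
    - {"dx": 0,"dy": 0.0105,"dz": 0,"wx": 0,"wy": 0,"wz": 0,"fingers": -1}
    - {"dx": 0,"dy": 0.014,"dz": 0,"wx": 0,"wy": 0,"wz": 0,"fingers": -1}
    - {"dx": 0,"dy": 0.0175,"dz": 0,"wx": 0,"wy": 0,"wz": 0,"fingers": -1}
    - {"dx": 0,"dy": 0.0205,"dz": 0,"wx": 0,"wy": 0,"wz": 0,"fingers": -1}
    - {"dx": 0,"dy": 0.0235,"dz": 0,"wx": 0,"wy": 0,"wz": 0,"fingers": -1}
    - {"dx": 0,"dy": 0.0265,"dz": 0,"wx": 0,"wy": 0,"wz": 0,"fingers": -1}
    - {"dx": 0,"dy": 0.0295,"dz": 0,"wx": 0,"wy": 0,"wz": 0,"fingers": -1}
    - {"dx": 0,"dy": 0.032,"dz": 0,"wx": 0,"wy": 0,"wz": 0,"fingers": -1}
    - {"dx": 0,"dy": 0.0345,"dz": 0,"wx": 0,"wy": 0,"wz": 0,"fingers": -1}
    - {"dx": 0,"dy": 0.0345,"dz": 0,"wx": 0,"wy": 0,"wz": 0,"fingers": -1}

```text
time_s: 5.95
tcp_pos: [558.1, 145.8, 33.9]
tcp_rot: [180.0, -0.0, 100.2]
force: [-0.1, -0.1, 0.5]
opening: 0.6
finger_force: 0.0
```

```bash
python3 -c "
from h import *
go(17,104,34);globes(('scene',))"
```

```text
5.95 trayTCP [ 14.6 104.5] [558.1 145.8  33.9] [ 1.79978919e+02 -2.05456576e-03  1.00247718e+02] d [-0.5  2.4 -0.1] w [ 0.02 -0.   -0.  ]
scene large 0.63 430 [  1.3 -31.2] topz 67.6
scene large 0.61 355 [57.5 98.5] topz 59.1
scene small 0.67 207 [ 0.9 36.8] topz 56.4
scene small 0.58 262 [   1.2 -106.6] topz 56.5
scene small 0.46 405 [  4.6 -27.1] topz 67.6
```

The first large globe is seated (top about 58 mm). Next is the small globe at y=36, approached from its far side.

Emit:
send_rows:
  increments:
    - {"dx": 0,"dy": 0,"dz": -0.03,"wx": 0,"wy": 0,"wz": 0,"fingers": -1}
    - {"dx": 0,"dy": 0,"dz": -0.06,"wx": 0,"wy": 0,"wz": 0,"fingers": -1}
    - {"dx": -0.023,"dy": 0.011,"dz": -0.06,"wx": 0,"wy": 0,"wz": 0,"fingers": -1}
    - {"dx": -0.046,"dy": 0.024,"dz": -0.06,"wx": 0,"wy": 0,"wz": 0,"fingers": -1}
    - {"dx": -0.0685,"dy": 0.0334,"dz": -0.06,"wx": 0,"wy": 0,"wz": 0,"fingers": -1}
    - {"dx": -0.0685,"dy": 0.0334,"dz": -0.06,"wx": 0,"wy": 0,"wz": 0,"fingers": -1}
    - {"dx": -0.0685,"dy": 0.0334,"dz": -0.035,"wx": 0,"wy": 0,"wz": 0,"fingers": -1}
    - {"dx": -0.0685,"dy": 0.0334,"dz": -0.015,"wx": 0,"wy": 0,"wz": 0,"fingers": -1}
    - {"dx": -0.0685,"dy": 0.0334,"dz": 0.002,"wx": 0,"wy": 0,"wz": 0,"fingers": -1}
    - {"dx": -0.0685,"dy": 0.0334,"dz": 0.002,"wx": 0,"wy": 0,"wz": 0,"fingers": -1}

```text
time_s: 7.1
tcp_pos: [600.2, 84.9, 29.5]
tcp_rot: [-179.7, -0.0, 100.3]
force: [0.2, -0.5, 0.2]
opening: 0.5
finger_force: 0.0
```

```bash
python3 -c "
from h import *
go(-28,36,32)"
```

```text
7.1 trayTCP [45.1 37.1] [600.2  84.9  29.5] [-1.79673983e+02 -3.34498369e-02  1.00304911e+02] d [ -1.  -73.1  -2.1] w [-0.33 -0.03  0.06]
```

Emit:
send_rows:
  increments:
    - {"dx": 0,"dy": -0.003,"dz": -0.001,"wx": 0,"wy": 0,"wz": 0,"fingers": -1}
    - {"dx": 0,"dy": -0.0065,"dz": -0.001,"wx": 0,"wy": 0,"wz": 0,"fingers": -1}
    - {"dx": 0,"dy": -0.01,"dz": -0.001,"wx": 0,"wy": 0,"wz": 0,"fingers": -1}
    - {"dx": 0,"dy": -0.0135,"dz": -0.001,"wx": 0,"wy": 0,"wz": 0,"fingers": -1}
    - {"dx": 0,"dy": -0.017,"dz": -0.001,"wx": 0,"wy": 0,"wz": 0,"fingers": -1}
    - {"dx": 0,"dy": -0.0205,"dz": -0.001,"wx": 0,"wy": 0,"wz": 0,"fingers": -1}
    - {"dx": 0,"dy": -0.024,"dz": -0.001,"wx": 0,"wy": 0,"wz": 0,"fingers": -1}
    - {"dx": 0,"dy": -0.0275,"dz": -0.001,"wx": 0,"wy": 0,"wz": 0,"fingers": -1}
    - {"dx": 0,"dy": -0.031,"dz": -0.001,"wx": 0,"wy": 0,"wz": 0,"fingers": -1}
    - {"dx": 0,"dy": -0.0345,"dz": -0.001,"wx": 0,"wy": 0,"wz": 0,"fingers": -1}
    - {"dx": 0,"dy": -0.038,"dz": -0.001,"wx": 0,"wy": 0,"wz": 0,"fingers": -1}
    - {"dx": 0,"dy": -0.0415,"dz": -0.001,"wx": 0,"wy": 0,"wz": 0,"fingers": -1}

```text
time_s: 8.3
tcp_pos: [561.7, 76.8, 32.9]
tcp_rot: [-180.0, -0.0, 100.2]
force: [0.5, -0.4, -0.1]
opening: 0.9
finger_force: 0.0
```

```bash
python3 -c "
from h import *
go(-24,36,32);globes(('scene',))"
```

```text
8.3 trayTCP [ 5.8 36. ] [561.7  76.8  32.9] [-1.79998509e+02 -4.22589200e-03  1.00249897e+02] d [  0.  -29.8   0.9] w [-0. -0. -0.]
scene large 0.78 446 [  1.2 -30.7] topz 67.8
scene small 0.56 228 [-21.1  37.3] topz 56.6
scene small 0.48 286 [   2.  -106.7] topz 56.0
scene small 0.28 8777 [-23.8 -55.4] topz 35.8
```

Emit:
send_rows:
  increments:
    - {"dx": 0,"dy": -0.0035,"dz": 0,"wx": 0,"wy": 0,"wz": 0,"fingers": -1}
    - {"dx": 0,"dy": -0.007,"dz": 0,"wx": 0,"wy": 0,"wz": 0,"fingers": -1}
    - {"dx": 0,"dy": -0.0105,"dz": 0,"wx": 0,"wy": 0,"wz": 0,"fingers": -1}
    - {"dx": 0,"dy": -0.0135,"dz": 0,"wx": 0,"wy": 0,"wz": 0,"fingers": -1}
    - {"dx": 0,"dy": -0.0165,"dz": 0,"wx": 0,"wy": 0,"wz": 0,"fingers": -1}
    - {"dx": 0,"dy": -0.0195,"dz": 0,"wx": 0,"wy": 0,"wz": 0,"fingers": -1}
    - {"dx": 0,"dy": -0.0225,"dz": 0,"wx": 0,"wy": 0,"wz": 0,"fingers": -1}
    - {"dx": 0,"dy": -0.025,"dz": 0,"wx": 0,"wy": 0,"wz": 0,"fingers": -1}
    - {"dx": 0,"dy": -0.0275,"dz": 0,"wx": 0,"wy": 0,"wz": 0,"fingers": -1}
    - {"dx": 0,"dy": -0.03,"dz": 0,"wx": 0,"wy": 0,"wz": 0,"fingers": -1}
    - {"dx": 0,"dy": -0.03,"dz": 0,"wx": 0,"wy": 0,"wz": 0,"fingers": -1}

```text
time_s: 9.55
tcp_pos: [532.0, 71.4, 32.8]
tcp_rot: [-180.0, -0.0, 100.2]
force: [-0.0, 0.2, 0.5]
opening: 0.4
finger_force: 0.0
```

```bash
python3 -c "
from h import *
go(-60,-32,34);globes(('scene',))"
```

```text
9.55 trayTCP [-24.4  36. ] [532.   71.4  32.8] [-1.79975183e+02 -7.00897266e-03  1.00247693e+02] d [-68.  -35.6  -1.2] w [-0.02 -0.01 -0.  ]
scene large 0.7 414 [  1.1 -31.1] topz 67.7
scene small 0.74 247 [   1.2 -106.2] topz 56.5
scene small 0.46 231 [-64.3  32.3] topz 48.8
```

The small globe is seated. Next is the second large globe.

Emit:
send_rows:
  increments:
    - {"dx": 0,"dy": 0,"dz": -0.03,"wx": 0,"wy": 0,"wz": 0,"fingers": -1}
    - {"dx": 0,"dy": 0,"dz": -0.06,"wx": 0,"wy": 0,"wz": 0,"fingers": -1}
    - {"dx": -0.023,"dy": -0.011,"dz": -0.06,"wx": 0,"wy": 0,"wz": 0,"fingers": -1}
    - {"dx": -0.046,"dy": -0.023,"dz": -0.06,"wx": 0,"wy": 0,"wz": 0,"fingers": -1}
    - {"dx": -0.068,"dy": -0.034,"dz": -0.06,"wx": 0,"wy": 0,"wz": 0,"fingers": -1}
    - {"dx": -0.068,"dy": -0.034,"dz": -0.06,"wx": 0,"wy": 0,"wz": 0,"fingers": -1}
    - {"dx": -0.068,"dy": -0.034,"dz": -0.035,"wx": 0,"wy": 0,"wz": 0,"fingers": -1}
    - {"dx": -0.068,"dy": -0.034,"dz": -0.015,"wx": 0,"wy": 0,"wz": 0,"fingers": -1}
    - {"dx": -0.068,"dy": -0.034,"dz": -0.002,"wx": 0,"wy": 0,"wz": 0,"fingers": -1}
    - {"dx": -0.068,"dy": -0.034,"dz": -0.001,"wx": 0,"wy": 0,"wz": 0,"fingers": -1}

```text
time_s: 10.7
tcp_pos: [510.1, -0.9, 32.4]
tcp_rot: [-179.8, -0.0, 100.3]
force: [0.1, -0.3, -0.1]
opening: 0.4
finger_force: 0.0
```

Emit:
send_rows:
  increments:
    - {"dx": 0,"dy": 0.0035,"dz": 0,"wx": 0,"wy": 0,"wz": 0,"fingers": -1}
    - {"dx": 0,"dy": 0.007,"dz": 0,"wx": 0,"wy": 0,"wz": 0,"fingers": -1}
    - {"dx": 0,"dy": 0.0105,"dz": 0,"wx": 0,"wy": 0,"wz": 0,"fingers": -1}
    - {"dx": 0,"dy": 0.014,"dz": 0,"wx": 0,"wy": 0,"wz": 0,"fingers": -1}
    - {"dx": 0,"dy": 0.0175,"dz": 0,"wx": 0,"wy": 0,"wz": 0,"fingers": -1}
    - {"dx": 0,"dy": 0.021,"dz": 0,"wx": 0,"wy": 0,"wz": 0,"fingers": -1}
    - {"dx": 0,"dy": 0.0245,"dz": 0,"wx": 0,"wy": 0,"wz": 0,"fingers": -1}
    - {"dx": 0,"dy": 0.028,"dz": 0,"wx": 0,"wy": 0,"wz": 0,"fingers": -1}
    - {"dx": 0,"dy": 0.0315,"dz": 0,"wx": 0,"wy": 0,"wz": 0,"fingers": -1}
    - {"dx": 0,"dy": 0.035,"dz": 0,"wx": 0,"wy": 0,"wz": 0,"fingers": -1}
    - {"dx": 0,"dy": 0.0385,"dz": 0,"wx": 0,"wy": 0,"wz": 0,"fingers": -1}
    - {"dx": 0,"dy": 0.042,"dz": 0,"wx": 0,"wy": 0,"wz": 0,"fingers": -1}

```text
time_s: 11.9
tcp_pos: [552.7, 6.2, 33.8]
tcp_rot: [180.0, -0.0, 100.3]
force: [1.4, -0.1, 0.1]
opening: 0.5
finger_force: 0.0
```

```bash
python3 -c "
from h import *
go(15,-32,34);globes(('scene',))"
```

```text
11.9 trayTCP [-15.6 -32. ] [552.7   6.2  33.8] [ 1.79998339e+02 -5.34065859e-03  1.00254779e+02] d [-0.  30.6 -0.2] w [ 0.   -0.01  0.  ]
scene small 0.54 90 [-74.7  28.6] topz 43.7
scene small 0.52 8007 [-28.7 -58.4] topz 36.4
```

Emit:
send_rows:
  increments:
    - {"dx": 0,"dy": 0.0035,"dz": 0,"wx": 0,"wy": 0,"wz": 0,"fingers": -1}
    - {"dx": 0,"dy": 0.007,"dz": 0,"wx": 0,"wy": 0,"wz": 0,"fingers": -1}
    - {"dx": 0,"dy": 0.0105,"dz": 0,"wx": 0,"wy": 0,"wz": 0,"fingers": -1}
    - {"dx": 0,"dy": 0.0135,"dz": 0,"wx": 0,"wy": 0,"wz": 0,"fingers": -1}
    - {"dx": 0,"dy": 0.0165,"dz": 0,"wx": 0,"wy": 0,"wz": 0,"fingers": -1}
    - {"dx": 0,"dy": 0.0195,"dz": 0,"wx": 0,"wy": 0,"wz": 0,"fingers": -1}
    - {"dx": 0,"dy": 0.0225,"dz": 0,"wx": 0,"wy": 0,"wz": 0,"fingers": -1}
    - {"dx": 0,"dy": 0.025,"dz": 0,"wx": 0,"wy": 0,"wz": 0,"fingers": -1}
    - {"dx": 0,"dy": 0.0275,"dz": 0,"wx": 0,"wy": 0,"wz": 0,"fingers": -1}
    - {"dx": 0,"dy": 0.0305,"dz": 0,"wx": 0,"wy": 0,"wz": 0,"fingers": -1}
    - {"dx": 0,"dy": 0.0305,"dz": 0,"wx": 0,"wy": 0,"wz": 0,"fingers": -1}

```text
time_s: 13.15
tcp_pos: [583.0, 11.6, 33.9]
tcp_rot: [180.0, 0.0, 100.3]
force: [-0.2, -0.1, -0.0]
opening: 0.3
finger_force: 0.0
```

```bash
python3 -c "
from h import *
go(47,-107,32);globes(('scene','top'))"
```

```text
13.15 trayTCP [ 15.1 -32. ] [583.   11.6  33.9] [1.79970626e+02 9.90404317e-04 1.00263879e+02] d [-75.   31.9   1.9] w [0.03 0.   0.01]
scene large 0.87 320 [ 56.6 -43.3] topz 59.0
scene large 0.64 150 [ 47.1 105.9] topz 56.4
scene small 0.76 257 [   1.2 -106.5] topz 56.0
scene small 0.63 240 [-64.1  31.3] topz 48.6
top large 0.89 533 [ 61.3 104.9] topz 58.0
```

The second large globe is seated as well (top 59 mm). The last small globe is at y=-107.

Emit:
send_rows:
  increments:
    - {"dx": 0,"dy": 0,"dz": -0.03,"wx": 0,"wy": 0,"wz": 0,"fingers": -1}
    - {"dx": 0,"dy": 0,"dz": -0.06,"wx": 0,"wy": 0,"wz": 0,"fingers": -1}
    - {"dx": -0.025,"dy": 0.011,"dz": -0.06,"wx": 0,"wy": 0,"wz": 0,"fingers": -1}
    - {"dx": -0.05,"dy": 0.022,"dz": -0.06,"wx": 0,"wy": 0,"wz": 0,"fingers": -1}
    - {"dx": -0.075,"dy": 0.032,"dz": -0.06,"wx": 0,"wy": 0,"wz": 0,"fingers": -1}
    - {"dx": -0.075,"dy": 0.032,"dz": -0.06,"wx": 0,"wy": 0,"wz": 0,"fingers": -1}
    - {"dx": -0.075,"dy": 0.032,"dz": -0.035,"wx": 0,"wy": 0,"wz": 0,"fingers": -1}
    - {"dx": -0.075,"dy": 0.032,"dz": -0.015,"wx": 0,"wy": 0,"wz": 0,"fingers": -1}
    - {"dx": -0.075,"dy": 0.032,"dz": -0.001,"wx": 0,"wy": 0,"wz": 0,"fingers": -1}
    - {"dx": -0.075,"dy": 0.032,"dz": 0.001,"wx": 0,"wy": 0,"wz": 0,"fingers": -1}

```text
time_s: 14.45
tcp_pos: [625.6, -55.9, 31.0]
tcp_rot: [-179.8, -0.1, 100.3]
force: [0.1, 0.2, 0.2]
opening: 0.1
finger_force: 0.0
```

Emit:
send_rows:
  increments:
    - {"dx": 0,"dy": -0.003,"dz": 0,"wx": 0,"wy": 0,"wz": 0,"fingers": -1}
    - {"dx": 0,"dy": -0.0065,"dz": 0,"wx": 0,"wy": 0,"wz": 0,"fingers": -1}
    - {"dx": 0,"dy": -0.01,"dz": 0,"wx": 0,"wy": 0,"wz": 0,"fingers": -1}
    - {"dx": 0,"dy": -0.0135,"dz": 0,"wx": 0,"wy": 0,"wz": 0,"fingers": -1}
    - {"dx": 0,"dy": -0.017,"dz": 0,"wx": 0,"wy": 0,"wz": 0,"fingers": -1}
    - {"dx": 0,"dy": -0.0205,"dz": 0,"wx": 0,"wy": 0,"wz": 0,"fingers": -1}
    - {"dx": 0,"dy": -0.024,"dz": 0,"wx": 0,"wy": 0,"wz": 0,"fingers": -1}
    - {"dx": 0,"dy": -0.0275,"dz": 0,"wx": 0,"wy": 0,"wz": 0,"fingers": -1}
    - {"dx": 0,"dy": -0.031,"dz": 0,"wx": 0,"wy": 0,"wz": 0,"fingers": -1}
    - {"dx": 0,"dy": -0.0345,"dz": 0,"wx": 0,"wy": 0,"wz": 0,"fingers": -1}
    - {"dx": 0,"dy": -0.038,"dz": 0,"wx": 0,"wy": 0,"wz": 0,"fingers": -1}
    - {"dx": 0,"dy": -0.0415,"dz": 0,"wx": 0,"wy": 0,"wz": 0,"fingers": -1}

```text
time_s: 15.65
tcp_pos: [586.1, -64.0, 32.8]
tcp_rot: [-180.0, -0.0, 100.3]
force: [-0.2, -0.4, -0.7]
opening: 0.4
finger_force: 0.0
```

```bash
python3 -c "
from h import *
go(-25,-107,32);globes(('scene',))"
```

```text
15.65 trayTCP [   4.7 -107. ] [586.1 -64.   32.8] [-1.79993847e+02 -4.52752105e-03  1.00251495e+02] d [ -0.  -29.7   0.8] w [-0.01 -0.    0.  ]
scene large 0.59 345 [57.3 99.3] topz 57.3
scene small 0.72 179 [ -20.8 -109.7] topz 56.8
scene small 0.65 227 [-63.7  31.5] topz 48.3
```

Emit:
send_rows:
  increments:
    - {"dx": 0,"dy": -0.0035,"dz": 0,"wx": 0,"wy": 0,"wz": 0,"fingers": -1}
    - {"dx": 0,"dy": -0.007,"dz": 0,"wx": 0,"wy": 0,"wz": 0,"fingers": -1}
    - {"dx": 0,"dy": -0.0105,"dz": 0,"wx": 0,"wy": 0,"wz": 0,"fingers": -1}
    - {"dx": 0,"dy": -0.0135,"dz": 0,"wx": 0,"wy": 0,"wz": 0,"fingers": -1}
    - {"dx": 0,"dy": -0.0165,"dz": 0,"wx": 0,"wy": 0,"wz": 0,"fingers": -1}
    - {"dx": 0,"dy": -0.0195,"dz": 0,"wx": 0,"wy": 0,"wz": 0,"fingers": -1}
    - {"dx": 0,"dy": -0.0225,"dz": 0,"wx": 0,"wy": 0,"wz": 0,"fingers": -1}
    - {"dx": 0,"dy": -0.025,"dz": 0,"wx": 0,"wy": 0,"wz": 0,"fingers": -1}
    - {"dx": 0,"dy": -0.0275,"dz": 0,"wx": 0,"wy": 0,"wz": 0,"fingers": -1}
    - {"dx": 0,"dy": -0.03,"dz": 0,"wx": 0,"wy": 0,"wz": 0,"fingers": -1}
    - {"dx": 0,"dy": -0.03,"dz": 0,"wx": 0,"wy": 0,"wz": 0,"fingers": -1}

```text
time_s: 16.9
tcp_pos: [556.5, -69.4, 32.8]
tcp_rot: [-180.0, -0.0, 100.2]
force: [0.1, -0.1, 0.5]
opening: 0.4
finger_force: 0.0
```

Emit:
send_rows:
  increments:
    - {"dx": 0,"dy": 0,"dz": -0.03,"wx": 0,"wy": 0,"wz": 0,"fingers": -1}
    - {"dx": 0,"dy": 0,"dz": -0.06,"wx": 0,"wy": 0,"wz": 0,"fingers": -1}
    - {"dx": -0.03,"dy": 0.005,"dz": -0.06,"wx": 0,"wy": 0,"wz": 0,"fingers": -1}
    - {"dx": -0.06,"dy": 0.012,"dz": -0.06,"wx": 0,"wy": 0,"wz": 0,"fingers": -1}
    - {"dx": -0.09,"dy": 0.019,"dz": -0.06,"wx": 0,"wy": 0,"wz": 0,"fingers": -1}
    - {"dx": -0.118,"dy": 0.025,"dz": -0.06,"wx": 0,"wy": 0,"wz": 0,"fingers": -1}
    - {"dx": -0.118,"dy": 0.025,"dz": -0.06,"wx": 0,"wy": 0,"wz": 0,"fingers": -1}

```text
time_s: 17.6
tcp_pos: [603.2, -186.4, 93.3]
tcp_rot: [179.9, 0.2, 99.9]
force: [-0.1, -0.2, 1.1]
opening: 0.2
finger_force: 0.0
```

```bash
python3 -c "
from h import *
go(0,-220,25);globes(('scene','top'),{'large_globe_a':33,'small_globe_a':29.5})
im,d=optics.grab_frame('scene');cv2.imwrite('pics/s3.png',cv2.resize(im[150:350,220:460],None,fx=3,fy=3,interpolation=2))
ci=optics.camera_info('scene')
for r in silhouettes('stop_handle','scene')[:3]:
    v,u=np.nonzero(r['region']);P=np.array([world(ci,a,b,d=d[b,a]) for a,b in zip(u,v)]);P=P[(P[:,2]>43)&(P[:,2]<53)]
    if len(P):T=np.array([inv(p) for p in P]);print('handle',r['confidence'],T.mean(0).round(1),T.min(0).round(),T.max(0).round(),len(P))
"
```

```text
17.6 trayTCP [-2.000e-01 -2.304e+02] [ 603.2 -186.4   93.3] [179.93248416   0.22968269  99.92283322] d [10.7  0.  68.2] w [ 0.07  0.23 -0.33]
scene large 0.89 391 [ 63.2 -32.6] topz 57.5
scene large 0.82 355 [ 63.7 106.9] topz 57.0
scene small 0.55 230 [-60.5  37.1] topz 48.3
scene small 0.53 278 [ -60.5 -102.7] topz 48.6
top large 0.91 575 [ 63.5 105.7] topz 57.9
top large 0.76 504 [ 63.7 -34.5] topz 58.2
top small 0.66 265 [-60.9  35.7] topz 49.2
top small 0.63 297 [ -60.8 -105.6] topz 48.8
handle 0.85 [-2.1 -1.4] [-2. -1.] [-2. -1.] 1
```

View pics/s3.png

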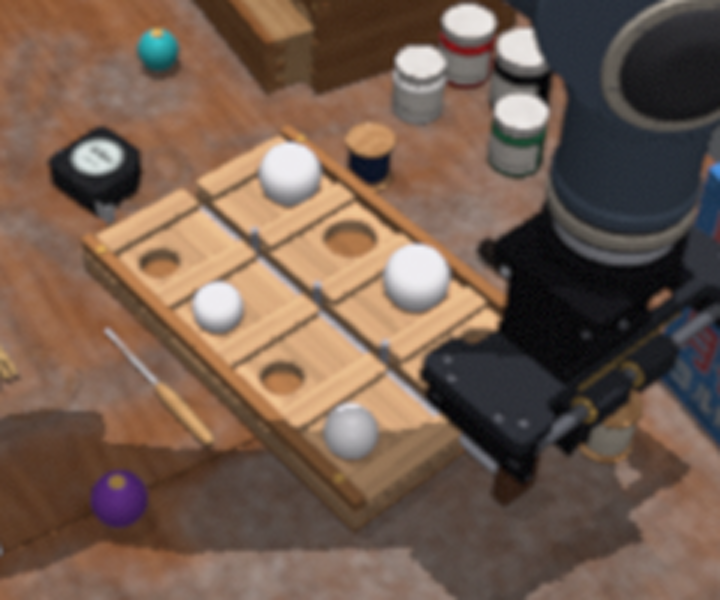

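All four globes are seated: large at (290,175) and (417,277), small at (217,307) and (350,432), with x within 2 mm of ±62. Next I descend beyond the handle and push it towards +y.

Emit:
send_rows:
  increments:
    - {"dx": 0,"dy": 0,"dz": 0,"wx": 0,"wy": 0,"wz": 0,"fingers": -1}
    - {"dx": 0,"dy": 0,"dz": 0.02,"wx": 0,"wy": 0,"wz": 0,"fingers": -1}
    - {"dx": 0,"dy": 0,"dz": 0.04,"wx": 0,"wy": 0,"wz": 0,"fingers": -1}
    - {"dx": 0,"dy": 0,"dz": 0.06,"wx": 0,"wy": 0,"wz": 0,"fingers": -1}
    - {"dx": 0,"dy": 0,"dz": 0.065,"wx": 0,"wy": 0,"wz": 0,"fingers": -1}
    - {"dx": 0,"dy": 0,"dz": 0.065,"wx": 0,"wy": 0,"wz": 0,"fingers": -1}

```text
time_s: 18.6
tcp_pos: [602.0, -180.7, 27.3]
tcp_rot: [-179.9, -0.0, 100.3]
force: [-0.7, -0.0, 0.2]
opening: 0.5
finger_force: 0.0
```

```bash
python3 -c "
from h import *
go(0,-180,28)"
```

```text
18.6 trayTCP [  -0.3 -224.6] [ 602.  -180.7   27.3] [-1.79916613e+02 -3.83783213e-02  1.00266405e+02] d [44.6  0.3 -0.7] w [-0.08 -0.04  0.02]
```

Emit:
send_rows:
  increments:
    - {"dx": 0.004,"dy": 0,"dz": 0,"wx": 0,"wy": 0,"wz": 0,"fingers": -1}
    - {"dx": 0.008,"dy": 0,"dz": 0,"wx": 0,"wy": 0,"wz": 0,"fingers": -1}
    - {"dx": 0.012,"dy": 0,"dz": 0,"wx": 0,"wy": 0,"wz": 0,"fingers": -1}
    - {"dx": 0.016,"dy": 0,"dz": 0,"wx": 0,"wy": 0,"wz": 0,"fingers": -1}
    - {"dx": 0.02,"dy": 0,"dz": 0,"wx": 0,"wy": 0,"wz": 0,"fingers": -1}
    - {"dx": 0.024,"dy": 0,"dz": 0,"wx": 0,"wy": 0,"wz": 0,"fingers": -1}
    - {"dx": 0.028,"dy": 0,"dz": 0,"wx": 0,"wy": 0,"wz": 0,"fingers": -1}
    - {"dx": 0.032,"dy": 0,"dz": 0,"wx": 0,"wy": 0,"wz": 0,"fingers": -1}
    - {"dx": 0.036,"dy": 0,"dz": 0,"wx": 0,"wy": 0,"wz": 0,"fingers": -1}
    - {"dx": 0.04,"dy": 0,"dz": 0,"wx": 0,"wy": 0,"wz": 0,"fingers": -1}
    - {"dx": 0.044,"dy": 0,"dz": 0,"wx": 0,"wy": 0,"wz": 0,"fingers": -1}
    - {"dx": 0.044,"dy": 0,"dz": 0,"wx": 0,"wy": 0,"wz": 0,"fingers": -1}

```text
time_s: 19.8
tcp_pos: [594.3, -136.4, 27.6]
tcp_rot: [-180.0, -0.1, 100.3]
force: [-0.2, 0.2, 0.0]
opening: 0.4
finger_force: 0.0
```

Emit:
send_rows:
  increments:
    - {"dx": 0.002,"dy": 0,"dz": 0,"wx": 0,"wy": 0,"wz": 0,"fingers": -1}
    - {"dx": 0.003,"dy": 0,"dz": 0,"wx": 0,"wy": 0,"wz": 0,"fingers": -1}
    - {"dx": 0.003,"dy": 0,"dz": 0,"wx": 0,"wy": 0,"wz": 0,"fingers": -1}

```text
time_s: 20.1
tcp_pos: [593.8, -134.6, 27.6]
tcp_rot: [-180.0, -0.0, 100.2]
force: [-0.7, -1.1, -0.8]
opening: 0.5
finger_force: 0.4
```

```bash
python3 -c "
from h import *
go(0,-176,28)"
```

```text
20.1 trayTCP [  -0.2 -177.8] [ 593.8 -134.6   27.6] [-1.79961050e+02 -2.32800831e-02  1.00246511e+02] d [ 1.8  0.2 -0.4] w [-0.04 -0.02 -0.  ]
```

Not at the stop yet, so I creep on.

Emit:
send_rows:
  increments:
    - {"dx": 0.001,"dy": 0,"dz": 0,"wx": 0,"wy": 0,"wz": 0,"fingers": -1}
    - {"dx": 0.002,"dy": 0,"dz": 0,"wx": 0,"wy": 0,"wz": 0,"fingers": -1}
    - {"dx": 0.002,"dy": 0,"dz": 0,"wx": 0,"wy": 0,"wz": 0,"fingers": -1}

```text
time_s: 20.4
tcp_pos: [593.6, -133.7, 27.7]
tcp_rot: [-180.0, 0.1, 100.2]
force: [1.0, -3.5, -2.4]
opening: 0.5
finger_force: 1.7
```

Emit:
send_rows:
  increments:
    - {"dx": 0.001,"dy": 0,"dz": 0,"wx": 0,"wy": 0,"wz": 0,"fingers": -1}
    - {"dx": 0.0015,"dy": 0,"dz": 0,"wx": 0,"wy": 0,"wz": 0,"fingers": -1}
    - {"dx": 0.0015,"dy": 0,"dz": 0,"wx": 0,"wy": 0,"wz": 0,"fingers": -1}

```text
time_s: 20.7
tcp_pos: [593.6, -133.6, 27.8]
tcp_rot: [180.0, 0.2, 100.2]
force: [1.6, -6.2, -4.3]
opening: 0.5
finger_force: 3.2
```

```bash
python3 -c "
from h import *
go(0,-174,28);print(ctrl.read_state()['force'])"
```

```text
20.7 trayTCP [  -0.2 -176.8] [ 593.6 -133.6   27.8] [1.79974502e+02 1.71152956e-01 1.00176265e+02] d [ 2.8  0.2 -0.2] w [ 0.03  0.17 -0.07]
[ 1.60256747 -6.1684288  -4.29317246]
```

The arm has stalled at y=-176.8, as predicted for fully home, with the force rising. I back off and lift.

Emit:
send_rows:
  increments:
    - {"dx": -0.005,"dy": 0,"dz": 0,"wx": 0,"wy": 0,"wz": 0,"fingers": -1}
    - {"dx": -0.02,"dy": 0,"dz": 0,"wx": 0,"wy": 0,"wz": 0,"fingers": -1}
    - {"dx": -0.04,"dy": 0,"dz": 0,"wx": 0,"wy": 0,"wz": 0,"fingers": -1}
    - {"dx": -0.04,"dy": 0,"dz": -0.03,"wx": 0,"wy": 0,"wz": 0,"fingers": -1}
    - {"dx": -0.04,"dy": 0,"dz": -0.07,"wx": 0,"wy": 0,"wz": 0,"fingers": -1}
    - {"dx": -0.06,"dy": 0,"dz": -0.11,"wx": 0,"wy": 0,"wz": 0,"fingers": -1}
    - {"dx": -0.1,"dy": 0,"dz": -0.15,"wx": 0,"wy": 0,"wz": 0,"fingers": -1}
    - {"dx": -0.14,"dy": 0,"dz": -0.17,"wx": 0,"wy": 0,"wz": 0,"fingers": -1}
    - {"dx": -0.14,"dy": 0,"dz": -0.17,"wx": 0,"wy": 0,"wz": 0,"fingers": -1}
    - {"dx": -0.14,"dy": 0,"dz": -0.17,"wx": 0,"wy": 0,"wz": 0,"fingers": -1}

```text
time_s: 21.7
tcp_pos: [618.2, -271.0, 198.6]
tcp_rot: [179.9, 0.0, 100.1]
force: [0.3, 1.8, 0.1]
opening: 0.4
finger_force: 0.0
```

```bash
python3 -c "
from h import *
globes(('top',),{'large_globe_a':33,'small_globe_a':29.5})
im,d=optics.grab_frame('top');cv2.imwrite('pics/t4.png',cv2.resize(im[140:330,200:470],None,fx=2.9,fy=2.9,interpolation=2))"
```

```text
top large 0.92 496 [ 63.9 -34.6] topz 58.2
top large 0.9 577 [ 63.  104.7] topz 58.2
top small 0.56 300 [ -60.9 -104.4] topz 48.9
top small 0.53 289 [-60.8  35.2] topz 48.9
```

View pics/t4.png

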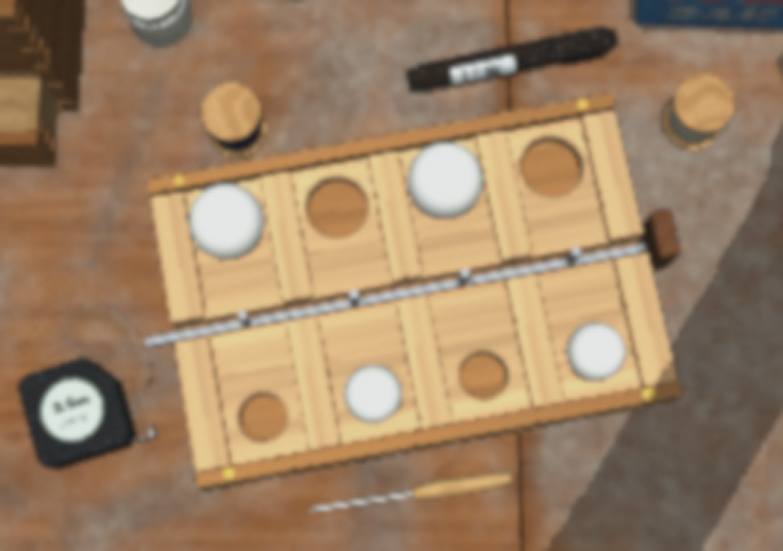

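The globes are seated at (226,220), (446,180), (373,393) and (597,351). The pins stand mid-lane, the handle is against the tray end at (662,237), and the bystanders are undisturbed. Handing in.

```bash
python3 -c "
from h import *
print(workorder.sign_off())"
```

```text
the job is handed in; nothing more can be done
None
```

I rolled all four globes into pockets of their own size, pushed the stop bar fully home, left the bystanders where they were, and handed the job in at about 22 s; the sign-off returned no verdict.

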